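# Take the used breathing filter off the bench ventilator

## Robot

A 6-joint arm with a two-finger parallel gripper is mounted at the origin on the work surface. World frame = base frame: x ahead of the robot, y to its left, z up, the work surface at z = 0. Lengths are in m, angles in rad, forces in N, time in s.
With the tool pointing down it reaches from about 0.35 to 0.85 m from the base axis. Payload 8.1 kg.
Tool frame: the origin (TCP) lies at the very end of the fingers, on their centre line; the grasp point (between the pads) lies 19 mm behind it; y points along the fingers, x is the direction in which the jaws open and shut, and the axes are right-handed (so a half turn about y gives the same grasp; the last joint's range is limited). The gripper opens to 85 mm and grips with 20 to 120 N. Pads are 22 mm wide; open, the fingers measure 114 mm over their backs; the gripper's body (76 mm by 85 mm) begins 54 mm behind the grasp point. The pads swing forward as they close: fully open they stand 13 mm farther back than shut.
Start: joints at [1.234, 0.13, 1.488, -0, 1.523, -0.085], TCP at [0.149, 0.581, 0.231] pointing down, gripper open.
Joint ranges: [-2.96, 2.96], [-0.89, 2.26], [0.02, 2.5], [-1.34, 4.48], [0, 2.73], [-2.66, 2.66]. Speed limits (rad/s): [2.39, 2.39, 2.79, 3.14, 3.14, 3.14].

## Interface

Orientations are given as a unit quaternion [x, y, z, w].
In Python, from cell import arm, vision, ticket gives the robot as it stands.
- The arm moves only by the shell command python3 -m crank 'ROWS' [FORCE]. ROWS is JSON, one flat list of numbers, 7 for each row, row after row: the shift along the tool's x, y, z in m, then the turn, a rotation vector about the tool's x, y, z in rad, then the closure in counts, from 0 (fully open) to 255 (shut). In form: [x, y, z, wx, wy, wz, grip, x, y, z, wx, wy, wz, grip, ...]. A call has 1 to 5 rows; each row is the pose to reach, as a shift and turn from the pose commanded when the call began, along the tool's axes at that moment; what a row does not reach only later rows make up. A row lasts 1/8 s, in which the tool goes at most 62.5 mm and 10.7 degrees, less where a joint would pass 70% of its speed; a pose out of reach is approached as far as the arm can. A call with a gripper value outside its range is refused whole. The fingers move at their own pace and stop on an object; FORCE is the grip in N (left out, the last holds). Time passes only in rows, so rows that repeat a pose let the fingers close. It gives the time, the measured TCP pose, the force and the opening at its end, in the units of the state.
- arm.observe(): the state, without advancing time (a new reading comes with each control period).
- vision.read_camera(name): name is "side" or "top"; returns a dict with "img" (400x640x3 uint8, red, green, blue), "K" (3x3 intrinsics, pixels), "pose" (4x4, takes a point from camera to world coordinates). Camera axes: x right, y down, z forward; pixel columns grow to the right and rows downward; lengths in m; the calibration is good to about 2 mm. A picture is of the moment at which its call begins. There is no depth.
- ticket.hand_in(): hands the job in, once; it reports no verdict.
The state is a dict: "time_s": time; "joint_pos": joint angles; "qd": joint speeds; "tau": joint torques, N m; "eef_pos": TCP position; "ee_rot": TCP orientation; "wrist_force": force on the tool from outside, world axes, zero at the start; "moment": the same for the moment, N m; "opening": finger opening in m.
Only numpy, scipy, OpenCV 4.12 (cv2) and the standard library are available. Lean on these libraries where they do the work, as an engineer would, in place of code of your own. Each camera call takes 0.05 s, during which the arm holds its last target.

## Task

The patient is off the ventilator: press its round standby key, then take the used breathing filter off the outlet, twisting it to break the cone joint free before you pull it up, and without lifting, tipping or dragging the machine. Lay the filter gently on its side in the steel kidney dish and leave it there; do not disturb the other things on the desk.

Things in the scene. Friction and masses are not known exactly. Their poses are not given: they have to be found in the camera images.
- ventilator: Pale grey bench ventilator, 200 mm deep (x), 270 wide (y), 115 high, 2.0 to 2.6 kg, loose on four rubber feet. Origin: centre of its underside. Its -x side is the front: a sloping panel (screen, dial) rises from 60 mm height at the front edge to the flat top deck (x = -20 to +100 mm, 115 mm high). It begins to tip if the outlet is pulled up with about 15 N.
- outlet (a point): On the axis of the ventilator's breathing outlet, at the top of its low collar (38 mm across), 119 mm above the desk; 45 mm to +x and 75 mm to +y of the ventilator's centre, axes as the ventilator's. A 22 mm male cone stands 22 mm up from here, inside the filter's socket at the start.
- filter_mid (a point): Centre of the whitish breathing filter, half-way up its 76 mm; z along its axis to the upper end. Below: socket 28 mm across (z -38 to -12 mm); middle: smooth drum 50 mm across (-11 to +11, shoulders to -14 and +15); above: tube 22 mm across (to +38). A small sampling nipple leans out over the upper shoulder at +x, to 27 mm from the axis. At the start 38 mm above outlet, axes alike.
- filter: The same filter at the middle of its lower end, 38 mm below filter_mid; 35 to 60 g. Seated on the outlet's cone it holds fast: a straight pull lifts the machine. A twist of about 0.4 N m either way about the upright axis breaks it; turned 30 to 90 degrees it is loose and lifts off over 22 mm. On its side it rests on the drum, axis level. It topples when let go tilted more than 25 degrees.
- standby (a joint): Travel of the standby key, m: 0 up, 0.006 fully down; it springs back. 5 N takes it fully down; 3.5 mm counts.
- standby_top (a point): Centre of the top of the standby key: white, round, 28 mm across, standing 6 mm out of a grey round bezel (44 mm across) on the ventilator's top deck, 45 mm to +x and 85 mm to -y of its centre, 129 mm above the desk. Pressed straight down.
- dish: Polished steel kidney dish, loose, 0.25 kg, 260 mm long (y), about 150 mm across over all (x), 38 high, flared wall 2 mm. Origin: on the desk under its middle; the hollowed side faces -x. The bowl is 130 mm wide at the rim, 114 mm at its flat floor.
- dish_in (a point): Middle of the dish's inner floor, 2 mm above the desk, 11 mm to +x of the dish's origin, axes as the dish's. Flat floor reaches 55 mm to +x and -x and some 90 mm to +y and -y, curving to -x there.
- gel: Bystander: white pump bottle of hand gel, 64 mm across, 180 high, on the left of the desk. Origin: centre of its underside.
- tablets: Bystander: small flat carton of tablets, 62 x 125 x 32 mm high, beyond the work. Origin: centre of its underside.
- oximeter: Bystander: white and grey finger clip oximeter, 60 x 35 x 31 mm high, on the desk in front of the robot. Origin: centre of its underside.
Not all that is in view belongs to the job. Of the things like the filter, leave any that is green; of the rest the smaller one is meant.

How it is judged:
On the way, in this order (a step that is already met when the one before it is completed fails the run):
1. the standby key is pressed (value of joint standby above 0.0035 m), for 0.05 s.
2. the filter is twisted by more than 17 degrees while it is still down on the outlet (angle between the x axis of filter_mid and the x axis of outlet, either way round above 0.3 rad and z of filter_mid in the frame of outlet below 0.043 m and horizontal distance between filter_mid and outlet below 0.01 m), for 0.1 s.
3. the filter is pulled up clear of the outlet (z of filter_mid in the frame of outlet above 0.065 m), for 0.1 s.
At the end, for the whole second after the job is handed in: The filter lies released and still in the kidney dish, its axis within 30 degrees of level, its centre under 50 mm high; the dish stands flat; the ventilator has shifted under 30 mm and stands level; gel, tablets and oximeter have each moved under 30 mm (x of filter_mid in the frame of dish between -0.055 and 0.055 m and y of filter_mid in the frame of dish between -0.105 and 0.105 m and contact force between filter and dish above 0.1 N and height (world z) of filter_mid below 0.05 m and angle between filter_mid's own z axis and vertical between 1.05 and 2.1 rad and linear speed of filter below 0.03 m/s and angle between dish's own z axis and vertical below 0.1 rad and height (world z) of dish below 0.01 m and distance of each of ventilator, gel, tablets, oximeter from where it was at the start of the episode below 0.03 m and angle between ventilator's own z axis and vertical below 0.05 rad); the robot touches nothing.
It fails at once if the ventilator is lifted, tipped (over 3.5 degrees) or dragged (over 30 mm) (angle between ventilator's own z axis and vertical above 0.06 rad or height (world z) of ventilator above 0.01 m or distance of ventilator from where it was at the start of the episode above 0.03 m).
It fails at once if the filter is dropped or thrown into the dish (faster than 0.9 m/s there) (horizontal distance between filter_mid and dish_in below 0.13 m and height (world z) of filter_mid below 0.12 m and linear speed of filter above 0.9 m/s).
It fails at once if a bystander is pushed more than 30 mm or knocked over (distance of any of gel, tablets, oximeter from where it was at the start of the episode above 0.03 m or angle between any of gel, tablets, oximeter's own z axis and vertical above 0.5 rad).
It also fails if it takes over 62 s, if anything falls off the work surface, if the arm or the gripper's body presses on something with over 40 N, if the wrist force passes 120 N, or if a joint passes its speed limit or range.

## Working session

There is one attempt and no reset: what is moved stays moved. The work goes in short steps, Python scripts to look and compute and a shell command to move; the robot and the scene stay as the last step left them, time stands still between calls to the robot, and variables do not carry over. Pictures are saved under pics/ and viewed, and the job is handed in when it is done.

```bash
ls; mkdir -p pics; python3 - <<'E'
from cell import arm, vision
import cv2,numpy as np
for n in ("side","top"):
    d=vision.read_camera(n); cv2.imwrite(f"pics/{n}0.png",d["img"][:,:,::-1]); print(n,d["K"].tolist(),np.round(d["pose"],4).tolist())
s=arm.observe(); print(s)
E
```

```text
pics
side [[510.6194795739792, 0.0, 319.92845787210666], [0.0, 510.6194795739792, 192.27049921161574], [0.0, 0.0, 1.0]] [[0.7537, -0.3507, 0.5558, -0.2517], [-0.6572, -0.3952, 0.6418, -0.8329], [-0.0055, -0.849, -0.5283, 0.9308], [0.0, 0.0, 0.0, 1.0]]
top [[396.76693040344855, 0.0, 320.7829966095736], [0.0, 396.76693040344855, 201.16750096658222], [0.0, 0.0, 1.0]] [[-0.0177, -0.9966, 0.0806, 0.4896], [-0.9997, 0.0189, 0.0142, 0.1197], [-0.0157, -0.0803, -0.9966, 1.2595], [0.0, 0.0, 0.0, 1.0]]
{'time_s': 0.1, 'joint_pos': array([ 1.23361688e+00,  1.31104357e-01,  1.48914615e+00,  1.62361847e-06,
        1.52303241e+00, -8.54095234e-02]), 'qd': array([-0.00028319, -0.00189131, -0.00276985, -0.00066606,  0.00096022,
        0.00203924]), 'tau': array([ 2.78691732e-04, -5.70949030e+01, -5.01942623e+01, -2.27112687e-04,
        8.15882406e-03, -1.25097245e-05]), 'eef_pos': array([0.14928977, 0.58061848, 0.23035147]), 'ee_rot': array([ 0.55914372,  0.43276482, -0.43376903, -0.5584956 ]), 'wrist_force': array([ 0.11201609,  0.14179774, -0.50113419]), 'moment': array([-0.0026716,  0.0025553, -0.0050008]), 'opening': 0.08530650006670773}
```

View pics/side0.png

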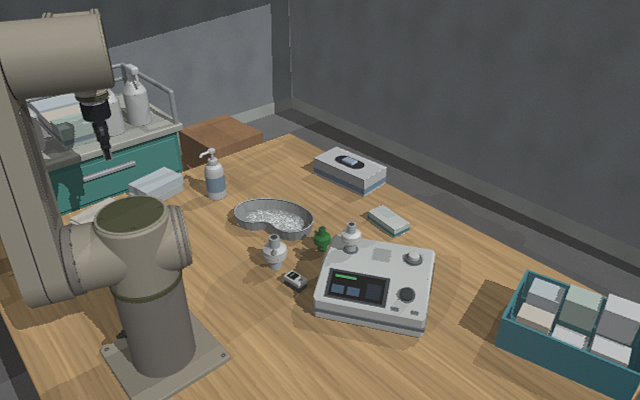

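View pics/top0.png

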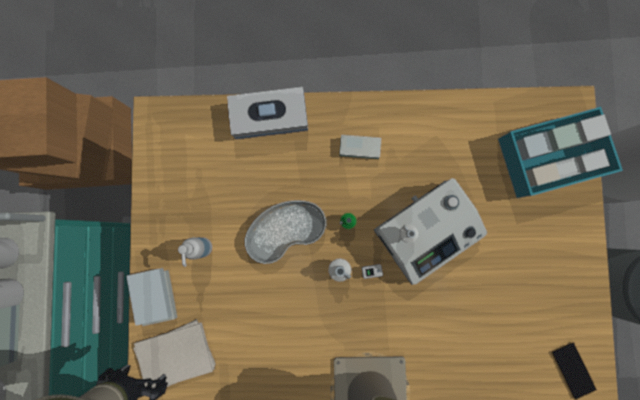

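The job filter is on the ventilator at top (408,233), side (350,235). The larger spare is at top (340,270), and the green one at (348,220). The key is at top (450,202) and the dish at (286,231). I'll zoom in to measure.

```bash
python3 - <<'E'
import cv2
t=cv2.imread("pics/top0.png"); s=cv2.imread("pics/side0.png")
cv2.imwrite("pics/tz.png",cv2.resize(t[165:295,360:500],None,fx=5,fy=4.5 and 5,interpolation=cv2.INTER_CUBIC)[:600])
cv2.imwrite("pics/sz.png",cv2.resize(s[205:345,300:450],None,fx=4.2,fy=4.2,interpolation=cv2.INTER_CUBIC))
cv2.imwrite("pics/td.png",cv2.resize(t[180:300,225:395],None,fx=4.6,fy=4.6,interpolation=cv2.INTER_CUBIC))
E
```

```text
(no output)
```

View pics/tz.png

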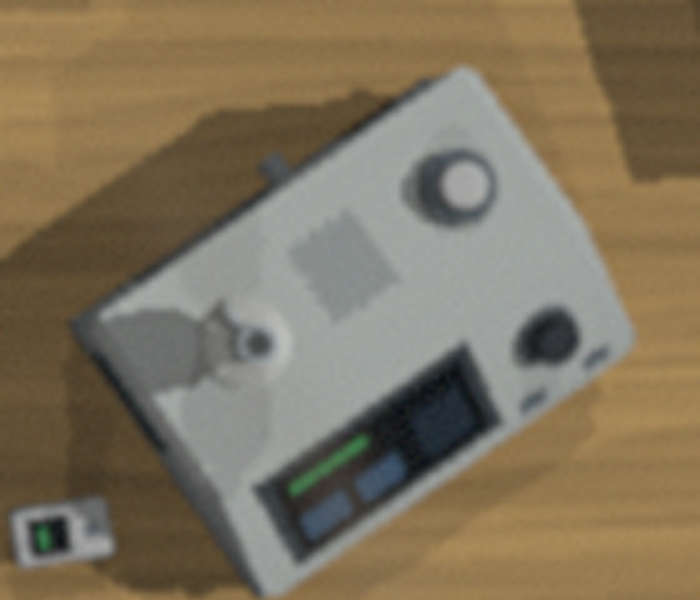

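View pics/sz.png

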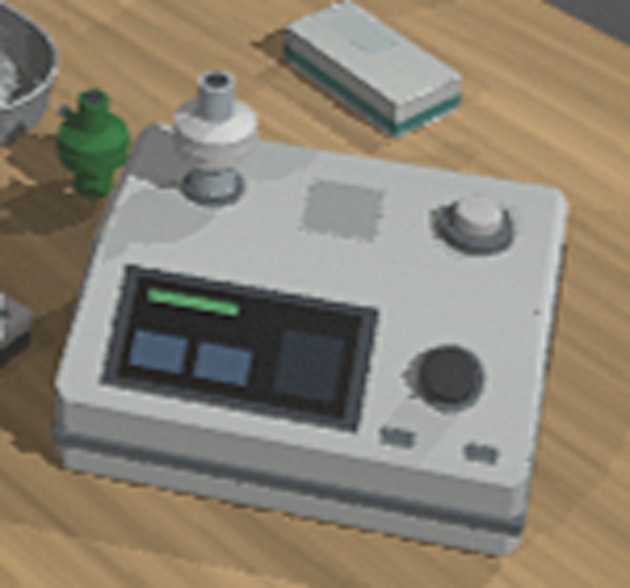

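View pics/td.png

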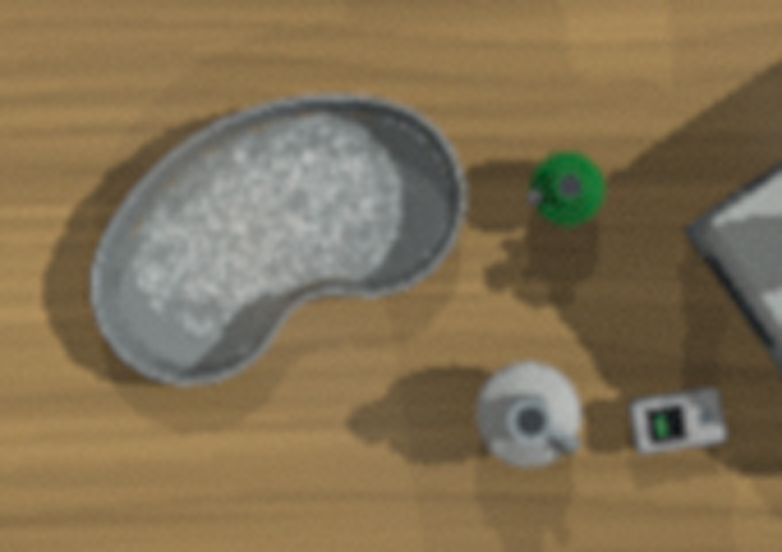

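```bash
cat > h.py <<'E'
import numpy as np
C={"side":(np.array([[510.6194795739792,0,319.92845787210666],[0,510.6194795739792,192.27049921161574],[0,0,1]]),np.array([[0.7537,-0.3507,0.5558,-0.2517],[-0.6572,-0.3952,0.6418,-0.8329],[-0.0055,-0.849,-0.5283,0.9308]])),
"top":(np.array([[396.76693040344855,0,320.7829966095736],[0,396.76693040344855,201.16750096658222],[0,0,1]]),np.array([[-0.0177,-0.9966,0.0806,0.4896],[-0.9997,0.0189,0.0142,0.1197],[-0.0157,-0.0803,-0.9966,1.2595]]))}
def ray(c,uv):
    K,P=C[c]; d=P[:,:3]@np.linalg.solve(K,[uv[0],uv[1],1]); return P[:,3],d/np.linalg.norm(d)
def onz(c,uv,z):
    o,d=ray(c,uv); return o+d*(z-o[2])/d[2]
def tri(a,b):
    o1,d1=ray("top",a);o2,d2=ray("side",b)
    s=np.linalg.lstsq(np.c_[d1,-d2],o2-o1,rcond=None)[0]
    p,q=o1+s[0]*d1,o2+s[1]*d2; return (p+q)/2,np.linalg.norm(p-q)
def proj(c,p):
    K,P=C[c]; q=K@(P[:,:3].T@(np.asarray(p)-P[:,3])); return q[:2]/q[2]
E
python3 - <<'E'
from h import *
import cv2
np.set_printoptions(precision=4,suppress=True)
kt=np.array([465,185])/5+[360,165]-.4; ft=np.array([257,343])/5+[360,165]-.4
ks=np.array([479,213])/4.2+[300,205]-.4; fs=np.array([217,79])/4.2+[300,205]-.4
print("key",onz("top",kt,.129),onz("side",ks,.129),tri(kt,ks))
print("filt",onz("top",ft,.195),onz("side",fs,.195),tri(ft,fs))
k=(onz("top",kt,.129)+onz("side",ks,.129))[:2]/2; f=(onz("top",ft,.195)+onz("side",fs,.195))[:2]/2
v=f-k; print("dist",np.linalg.norm(v),"yaw",np.degrees(np.arctan2(-v[0],v[1])))
yaw=np.arctan2(-v[0],v[1])
# deck corners check
for n,p in dict(backR=(470,67),backL=(75,325)).items(): print(n,onz("top",np.array(p)/5+[360,165]-.4,.115))
# dish: rim pixels
img=cv2.imread("pics/top0.png"); hsv=cv2.cvtColor(img,cv2.COLOR_BGR2HSV)
m=((hsv[:,:,1]<60)).astype(np.uint8); m[:190]=0;m[275:]=0;m[:,:235]=0;m[:,332:]=0
cs,_=cv2.findContours(m,cv2.RETR_EXTERNAL,cv2.CHAIN_APPROX_NONE)
c=max(cs,key=cv2.contourArea); print(cv2.contourArea(c),cv2.boundingRect(c))
P=np.array([onz("top",p,.038)[:2] for p in c[:,0].astype(float)])
r=cv2.minAreaRect((P*1000).astype(np.float32)); print("rect",r)
b=cv2.boxPoints(r); print(b)
for n,p in dict(green=(348.5,220.5),big=(340,270),oxi=(372,272),gel=(195,248)).items(): print(n,onz("top",p,.05))
from scipy.spatial.transform import Rotation as R
from cell import arm
s=arm.observe(); print(R.from_quat(s["ee_rot"]).as_matrix())
E
```

```text
key [ 0.5727 -0.239   0.129 ] [ 0.5712 -0.2356  0.129 ] (array([ 0.5714, -0.2374,  0.1304]), np.float64(0.0032449955957886585))
filt [ 0.4855 -0.104   0.195 ] [ 0.4844 -0.101   0.195 ] (array([ 0.4844, -0.1029,  0.1962]), np.float64(0.00276845602772421))
dist 0.1604406410841624 yaw 32.83398828675079
backR [ 0.6421 -0.2494  0.115 ]
backL [ 0.4973 -0.0171  0.115 ]
3430.5 (244, 200, 83, 64)
rect ((506.8103942871094, 254.57879638671875), (157.1263427734375, 264.632080078125), 25.460596084594727)
[[378.9958 340.2709]
 [492.7586 101.3396]
 [634.625  168.8867]
 [520.8622 407.818 ]]
green [0.5268 0.0536 0.05  ]
big [0.3782 0.0827 0.05  ]
oxi [ 0.3707 -0.0134  0.05  ]
gel [0.4516 0.5225 0.05  ]
[[ 0.2491 -0.0006 -0.9685]
 [ 0.9685 -0.0016  0.2491]
 [-0.0017 -1.      0.0001]]
```

```bash
cat >> h.py <<'E'
from scipy.spatial.transform import Rotation as R
def pose(yaw,tilt=0):
    # tool x level at yaw (deg); tool y down, tilted by tilt about tool x toward horizontal
    x=np.array([np.cos(np.radians(yaw)),np.sin(np.radians(yaw)),0]); y=np.array([0,0,-1.]); z=np.cross(x,y)
    return R.from_matrix(np.c_[x,y,z])*R.from_rotvec([np.radians(tilt),0,0])
def go(p,yaw,tilt=0):
    from cell import arm
    s=arm.observe(); R0=R.from_quat(s["ee_rot"])
    np.set_printoptions(precision=4,suppress=True)
    print("t",s["time_s"],"now",s["eef_pos"],"F",s["wrist_force"],"M",s["moment"],"open",s["opening"],"q",s["joint_pos"])
    print("shift",R0.inv().apply(np.array(p)-s["eef_pos"]),"turn",(R0.inv()*pose(yaw,tilt)).as_rotvec())
E
python3 -c "
from h import *
go([.572,-.2375,.27],-57)"
```

```text
t 0.1 now [0.1493 0.5806 0.2304] F [ 0.112   0.1418 -0.5011] M [-0.0027  0.0026 -0.005 ] open 0.08530650006670773 q [ 1.2336  0.1311  1.4891  0.      1.523  -0.0854]
shift [-0.6871 -0.0386 -0.6132] turn [ 0.0019  2.3139 -0.001 ]
```

```bash
python3 -m crank '[0,-0.04,0,0,0,0,255, -0.046,-0.04,-0.041,0,0.15,0,255, -0.092,-0.04,-0.082,0,0.30,0,255, -0.138,-0.04,-0.123,0,0.45,0,255, -0.184,-0.04,-0.164,0,0.6,0,255]' 40
python3 -c "
from h import *
go([.572,-.2375,.27],-57)"
```

```text
time_s: 0.72
eef_pos: [0.2628, 0.3602, 0.2708]
ee_rot: [0.663, 0.247, -0.247, -0.662]
wrist_force: [0.5, -0.7, 1.2]
opening: -0.0001
t 0.725 now [0.2628 0.3602 0.2708] F [ 0.5    -0.7434  1.2311] M [0.0005 0.0156 0.0423] open -0.00014414935789283873 q [ 0.8255 -0.3104  1.8313 -0.0002  1.621   0.1109]
shift [-0.1582  0.0011 -0.6541] turn [0.0004 1.7095 0.    ]
```

```bash
python3 -m crank '[-0.013,0,-0.054,0,0.15,0,255, -0.026,0,-0.108,0,0.30,0,255, -0.039,0,-0.162,0,0.45,0,255, -0.052,0,-0.216,0,0.6,0,255, -0.065,0,-0.27,0,0.75,0,255]'
python3 -c "
from h import *
go([.572,-.2375,.27],-57)"
```

```text
time_s: 1.35
eef_pos: [0.3917, 0.1143, 0.2711]
ee_rot: [-0.707, 0.013, -0.013, 0.707]
wrist_force: [1.8, 0.5, -0.0]
opening: 0.0001
t 1.35 now [0.3917 0.1143 0.2711] F [ 1.8123  0.535  -0.0037] M [ 0.0296 -0.0416 -0.0417] open 6.108194790667483e-05 q [ 0.1581 -0.4237  1.9171  0.0001  1.6479  0.194 ]
shift [ 0.1928  0.0011 -0.3451] turn [-0.0002  0.9589  0.0001]
```

```bash
python3 -m crank '[0.027,0,-0.049,0,0.15,0,255, 0.054,0,-0.098,0,0.30,0,255, 0.082,0,-0.147,0,0.45,0,255, 0.109,0,-0.196,0,0.6,0,255, 0.137,0,-0.245,0,0.75,0,255]'
python3 -c "
from h import *
go([.572,-.2375,.27],-57)"
```

```text
time_s: 1.98
eef_pos: [0.5211, -0.1349, 0.2709]
ee_rot: [-0.653, 0.271, -0.271, 0.653]
wrist_force: [0.5, 0.5, 0.2]
opening: 0.0004
t 1.975 now [ 0.5211 -0.1349  0.2709] F [0.5289 0.5408 0.2133] M [ 0.0538 -0.0044 -0.0064] open 0.0003648453317757794 q [-0.3486 -0.0501  1.6018  0.0002  1.5903  0.4376]
shift [ 0.1086  0.0008 -0.0365] turn [ 0.0001  0.2086 -0.0005]
```

```bash
python3 -c "
from h import *
go([.572,-.2375,.145],-57)"
```

```text
t 1.975 now [ 0.5211 -0.1349  0.2709] F [0.5289 0.5408 0.2133] M [ 0.0538 -0.0044 -0.0064] open 0.0003648453317757794 q [-0.3486 -0.0501  1.6018  0.0002  1.5903  0.4376]
shift [ 0.1087  0.1258 -0.0365] turn [ 0.0001  0.2086 -0.0005]
```

```bash
python3 -m crank '[0.054,0,-0.018,0,0.1,0,255, 0.1087,0,-0.0365,0,0.2086,0,255, 0.1087,0.06,-0.0365,0,0.2086,0,255, 0.1087,0.115,-0.0365,0,0.2086,0,255, 0.1087,0.122,-0.0365,0,0.2086,0,255]'
python3 - <<'E'
from h import *
go([.572,-.2375,.1245],-57)
from cell import vision
import cv2
a=vision.read_camera("side")["img"][:,:,::-1]; b=vision.read_camera("top")["img"][:,:,::-1]
a=cv2.resize(a[200:300,360:460],None,fx=4,fy=4); b=cv2.resize(b[150:250,400:500],None,fx=4,fy=4)
cv2.imwrite("pics/k1.png",cv2.hconcat([a,b]))
E
```

```text
time_s: 2.6
eef_pos: [0.5686, -0.2339, 0.1433]
ee_rot: [0.622, -0.34, 0.332, -0.622]
wrist_force: [-0.6, -0.1, -1.1]
opening: 0.0
t 2.6 now [ 0.5686 -0.2339  0.1433] F [-0.6276 -0.0936 -1.1047] M [ 0.0066 -0.0056  0.0158] open 2.4044905635614914e-05 q [-0.4736  0.2352  1.5331 -0.      1.384   0.5163]
shift [0.0051 0.0187 0.001 ] turn [ 0.0054  0.005  -0.0093]
```

View pics/k1.png

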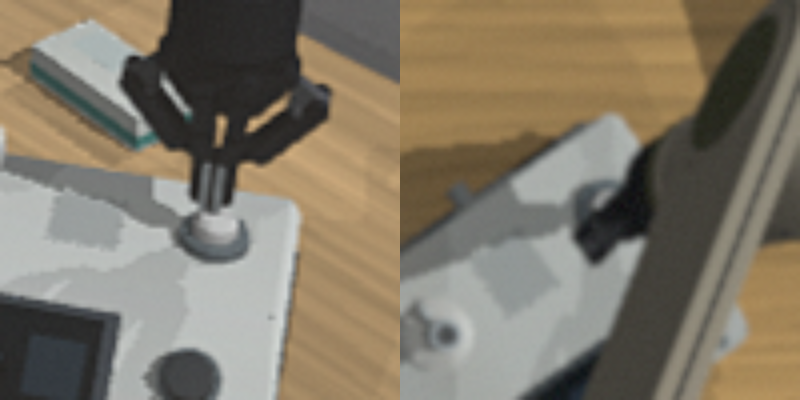

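The closed fingers hang just above the white key (side about (413,250)). I'll press in small steps.

```bash
python3 -m crank '[0.005,0,0.001,0.0054,0.005,-0.009,255, 0.005,0.008,0.001,0.0054,0.005,-0.009,255, 0.005,0.0135,0.001,0.0054,0.005,-0.009,255, 0.005,0.0155,0.001,0.0054,0.005,-0.009,255, 0.005,0.0155,0.001,0.0054,0.005,-0.009,255]'
python3 -c "
from h import *
go([.572,-.2375,.1245],-57)"
```

```text
time_s: 3.32
eef_pos: [0.5756, -0.2391, 0.1335]
ee_rot: [-0.621, 0.334, -0.341, 0.622]
wrist_force: [-0.2, -0.4, -0.9]
opening: -0.0002
t 3.325 now [ 0.5756 -0.2391  0.1335] F [-0.1507 -0.3665 -0.8893] M [ 0.0504  0.0227 -0.0144] open -0.0002441762626055634 q [-0.476   0.2459  1.539   0.0003  1.3467  0.5185]
shift [-0.0034  0.009  -0.0022] turn [-0.0052  0.0002  0.0086]
```

```bash
python3 -m crank '[-0.0034,0.003,-0.002,-0.005,0,0.0086,255, -0.0034,0.006,-0.002,-0.005,0,0.0086,255, -0.0034,0.0085,-0.002,-0.005,0,0.0086,255, -0.0034,0.0085,-0.002,-0.005,0,0.0086,255]'
python3 -c "
from h import *
go([.572,-.2375,.1245],-57)"
```

```text
time_s: 3.82
eef_pos: [0.5726, -0.2376, 0.1269]
ee_rot: [-0.621, 0.337, -0.338, 0.621]
wrist_force: [-5.3, 2.6, 12.3]
opening: -0.0
t 3.825 now [ 0.5726 -0.2376  0.1269] F [-5.256   2.569  12.2879] M [ 0.4663  0.8759 -0.035 ] open -2.4308994915868795e-05 q [-0.476   0.2511  1.5454  0.0001  1.3436  0.5185]
shift [-0.0004  0.0024 -0.0004] turn [-0.0007  0.0003  0.0012]
```

```bash
python3 - <<'E'
from h import *
from cell import vision
import cv2
a=vision.read_camera("side")["img"][:,:,::-1]; 
a=cv2.resize(a[215:285,375:455],None,fx=7,fy=7,interpolation=cv2.INTER_CUBIC)
cv2.imwrite("pics/k2.png",a)
go([.572,-.2375,.1245],-57)
E
```

```text
t 3.875 now [ 0.5726 -0.2376  0.1269] F [-3.8119  2.3618 12.641 ] M [0.3846 0.8893 0.0433] open -7.075485101098504e-05 q [-0.476   0.2511  1.5455  0.0001  1.3436  0.5185]
shift [-0.0004  0.0024 -0.0005] turn [-0.0008  0.0003  0.0012]
```

View pics/k2.png

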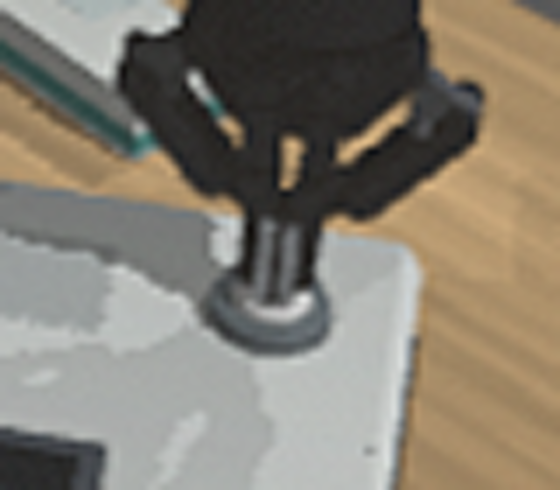

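The key looks flush with its bezel (side about (413,258)) at 12.6 N. I'll add a touch more, then lift and go to the filter.

```bash
python3 -m crank '[0,0.001,0,0,0,0,255, 0,0.001,0,0,0,0,255, 0,-0.03,0,0,0,0,200, 0,-0.09,0,0,0,0,0,0,-0.12,0,0,0,0,0]'
python3 -c "
from h import *
go([.485,-.1025,.24],-57)"
```

```text
time_s: 4.5
eef_pos: [0.5732, -0.2378, 0.2488]
ee_rot: [-0.621, 0.336, -0.339, 0.622]
wrist_force: [0.3, 0.4, 0.6]
opening: 0.0539
t 4.5 now [ 0.5732 -0.2378  0.2488] F [0.2853 0.4404 0.6371] M [0.0032 0.0026 0.0034] open 0.05386346281535042 q [-0.476   0.1748  1.4075  0.0002  1.5549  0.5185]
shift [-0.1616  0.0082 -0.0002] turn [-0.0023  0.0003  0.0038]
```

```bash
python3 -m crank '[-0.054,0,0,0,0,0,0, -0.108,0,0,0,0,0,0,-0.1616,0.005,0,-0.0023,0,0.0038,0,-0.1616,0.005,0,-0.0023,0,0.0038,0,-0.1616,0.005,0,-0.0023,0,0.0038,0]'
python3 - <<'E'
from h import *
from cell import vision
import cv2
go([.485,-.1025,.133],-57)
a=vision.read_camera("side")["img"][:,:,::-1]; b=vision.read_camera("top")["img"][:,:,::-1]
cv2.imwrite("pics/full1s.png",a);cv2.imwrite("pics/full1t.png",b)
a=cv2.resize(a[160:290,290:440],None,fx=4,fy=4); 
cv2.imwrite("pics/f1.png",a)
E
```

```text
time_s: 5.12
eef_pos: [0.4845, -0.102, 0.2403]
ee_rot: [0.622, -0.338, 0.336, -0.621]
wrist_force: [0.2, -1.0, 0.8]
opening: 0.0852
t 5.125 now [ 0.4845 -0.102   0.2403] F [ 0.2057 -1.0113  0.7641] M [ 0.0071 -0.0071  0.0024] open 0.08517094151291868 q [-0.3115 -0.1573  1.757   0.0004  1.5451  0.6826]
shift [0.001  0.1073 0.0004] turn [ 0.0017  0.0008 -0.0026]
```

View pics/f1.png

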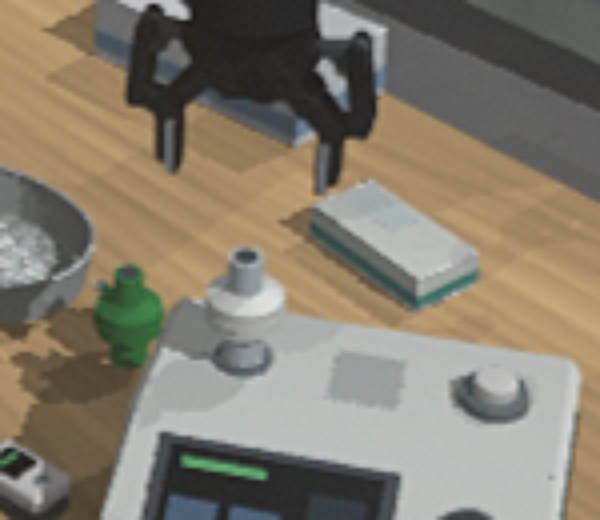

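View pics/full1t.png

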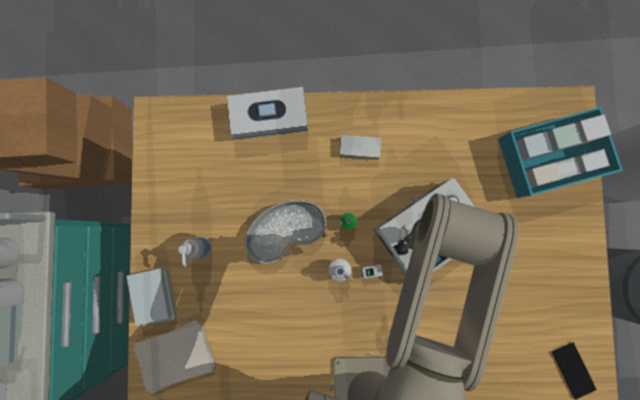

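The gripper is open and centred over the filter (side about (351,230)), and the machine hasn't moved. The nipple faces away from the jaws. Descending now.

```bash
python3 -m crank '[0.001,0.03,0,0,0,0,0, 0.001,0.06,0,0,0,0,0, 0.001,0.085,0,0,0,0,0, 0.001,0.107,0,0,0,0,0, 0.001,0.107,0,0,0,0,0]'
python3 - <<'E'
from h import *
from cell import vision
import cv2
go([.485,-.1025,.133],-57)
a=vision.read_camera("side")["img"][:,:,::-1]
a=cv2.resize(a[160:290,290:440],None,fx=4,fy=4); 
cv2.imwrite("pics/f2.png",a)
E
```

```text
time_s: 5.85
eef_pos: [0.4833, -0.103, 0.1312]
ee_rot: [0.622, -0.341, 0.335, -0.621]
wrist_force: [-0.2, -0.8, 0.6]
opening: 0.0854
t 5.85 now [ 0.4833 -0.103   0.1312] F [-0.1591 -0.7511  0.6247] M [ 0.0087 -0.0101  0.0173] open 0.08544753317283471 q [-0.3141 -0.0785  1.8869  0.0006  1.3413  0.6815]
shift [ 0.0005 -0.0018  0.0016] turn [ 0.0046 -0.001  -0.0066]
```

View pics/f2.png

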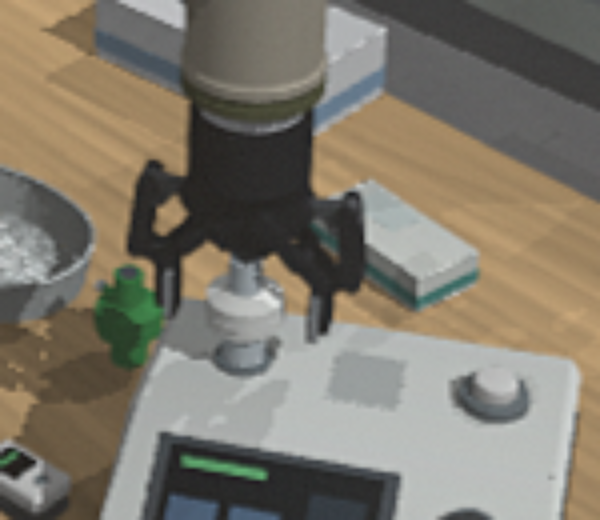

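```bash
python3 -m crank '[0,0,0.0015,0.0046,0,-0.0066,60, 0,0,0.0015,0.0046,0,-0.0066,255, 0,0,0.0015,0.0046,0,-0.0066,255, 0,0,0.0015,0.0046,0,-0.0066,255]' 60
python3 - <<'E'
from h import *
from cell import vision
import cv2
go([.485,-.1025,.133],-57)
a=vision.read_camera("side")["img"][:,:,::-1]
a=cv2.resize(a[160:290,290:440],None,fx=4,fy=4); 
cv2.imwrite("pics/f3.png",a)
E
```

```text
time_s: 6.4
eef_pos: [0.4866, -0.102, 0.1347]
ee_rot: [-0.621, 0.335, -0.34, 0.622]
wrist_force: [-0.9, -0.2, 5.2]
opening: 0.0488
t 6.4 now [ 0.4866 -0.102   0.1347] F [-0.9496 -0.1709  5.1908] M [ 0.056   0.2156 -0.0315] open 0.04879669875942875 q [-0.3098 -0.0886  1.8895  0.      1.334   0.6847]
shift [-0.0005  0.0017 -0.0016] turn [-0.0043  0.0003  0.0052]
```

View pics/f3.png

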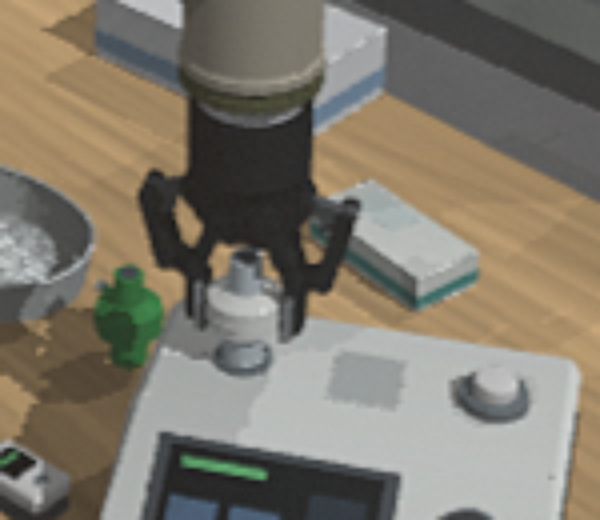

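The jaws are closed on the drum at 48.8 mm opening. Twisting now.

```bash
python3 -m crank '[0,0,0,0,-0.08,0,255, 0,0,0,0,-0.18,0,255, 0,0,0,0,-0.3,0,255, 0,0,0,0,-0.42,0,255, 0,0,0,0,-0.54,0,255]' 60
python3 - <<'E'
from h import *
go([.485,-.1025,.133],3)
E
```

```text
time_s: 7.08
eef_pos: [0.4865, -0.1016, 0.1347]
ee_rot: [-0.689, 0.156, -0.16, 0.689]
wrist_force: [-0.7, 4.1, 6.3]
opening: 0.0482
t 7.075 now [ 0.4865 -0.1016  0.1347] F [-0.7099  4.0761  6.3332] M [ 0.6542  0.196  -0.0217] open 0.048178825748458165 q [-0.3096 -0.0887  1.8897  0.0007  1.3344  0.1408]
shift [-0.001   0.0017 -0.0015] turn [-0.     -0.5029  0.0063]
```

```bash
python3 -m crank '[0,0,0,0,-0.12,0,255, 0,0,0,0,-0.24,0,255, 0,0,0,0,-0.36,0,255, 0,0,0,0,-0.5,0,255, 0,0,0,0,-0.5,0,255]' 60
python3 - <<'E'
from h import *
from cell import vision
import cv2
go([.485,-.1025,.16],3)
a=vision.read_camera("side")["img"][:,:,::-1];b=vision.read_camera("top")["img"][:,:,::-1]
a=cv2.resize(a[160:290,290:440],None,fx=4,fy=4); 
cv2.imwrite("pics/f4.png",a)
E
```

```text
time_s: 7.7
eef_pos: [0.4859, -0.1009, 0.1347]
ee_rot: [0.707, 0.019, -0.015, -0.707]
wrist_force: [-5.1, 5.0, 10.5]
opening: 0.0486
t 7.7 now [ 0.4859 -0.1009  0.1347] F [-5.1045  4.9599 10.4637] M [0.8795 0.9577 0.0484] open 0.04855871956562099 q [-0.3091 -0.089   1.89    0.0014  1.3361 -0.3575]
shift [-0.0009 -0.0253 -0.0016] turn [ 0.0003 -0.0042  0.0047]
```

View pics/f4.png

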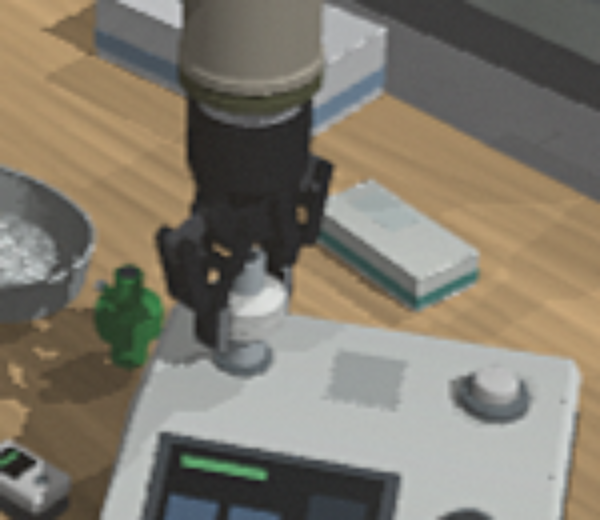

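```bash
python3 -m crank '[-0.0015,0,0.0015,0,0,0,255, -0.0015,-0.001,0.0015,0,0,0,255]' 60
python3 - <<'E'
from h import *
go([.485,-.1025,.16],3)
E
```

```text
time_s: 8.05
eef_pos: [0.4845, -0.1003, 0.1348]
ee_rot: [0.708, 0.018, -0.014, -0.706]
wrist_force: [1.3, -0.2, -0.1]
opening: 0.0484
t 8.05 now [ 0.4845 -0.1003  0.1348] F [ 1.2799 -0.2267 -0.1152] M [-0.1116 -0.2832 -0.029 ] open 0.04837702642297903 q [-0.3079 -0.0942  1.8946  0.0001  1.3357 -0.3536]
shift [ 0.0005 -0.0252 -0.0022] turn [ 0.0019 -0.0067  0.0052]
```

Side loads are gone. Pulling up a little to test.

```bash
python3 -m crank '[0,-0.002,0,0,0,0,255, 0,-0.004,0,0,0,0,255, 0,-0.006,0,0,0,0,255]' 60
python3 - <<'E'
from h import *
go([.485,-.1025,.16],3)
E
```

```text
time_s: 8.43
eef_pos: [0.4841, -0.1005, 0.1401]
ee_rot: [0.707, 0.017, -0.015, -0.706]
wrist_force: [2.3, -2.8, -1.8]
opening: 0.0486
t 8.425 now [ 0.4841 -0.1005  0.1401] F [ 2.2948 -2.7618 -1.8475] M [-0.4601 -0.4066  0.0055] open 0.048641675060570974 q [-0.3083 -0.0992  1.8892 -0.0001  1.3474 -0.3535]
shift [ 0.0009 -0.0199 -0.0021] turn [ 0.0016 -0.0071  0.0039]
```

Only 2 N of pull, so it is loose. Lifting over the cone.

```bash
python3 -m crank '[0,-0.005,0,0,0,0,255, 0,-0.01,0,0,0,0,255, 0,-0.016,0,0,0,0,255, 0,-0.024,0,0,0,0,255, 0,-0.04,0,0,0,0,255]' 60
python3 - <<'E'
from h import *
from cell import vision
import cv2
go([.485,-.1025,.26],3)
a=vision.read_camera("side")["img"][:,:,::-1];b=vision.read_camera("top")["img"][:,:,::-1]
a=cv2.resize(a[140:290,270:440],None,fx=4,fy=4); 
cv2.imwrite("pics/f5.png",a)
E
```

```text
time_s: 9.05
eef_pos: [0.4834, -0.0999, 0.1805]
ee_rot: [0.707, 0.017, -0.015, -0.707]
wrist_force: [1.2, -0.2, -0.6]
opening: 0.0485
t 9.05 now [ 0.4834 -0.0999  0.1805] F [ 1.1537 -0.1972 -0.5749] M [-0.0034  0.0356  0.0009] open 0.04847701398774595 q [-0.308  -0.1341  1.8456  0.0002  1.4274 -0.3535]
shift [ 0.0017 -0.0795 -0.0027] turn [ 0.0008 -0.0068  0.0026]
```

View pics/f5.png

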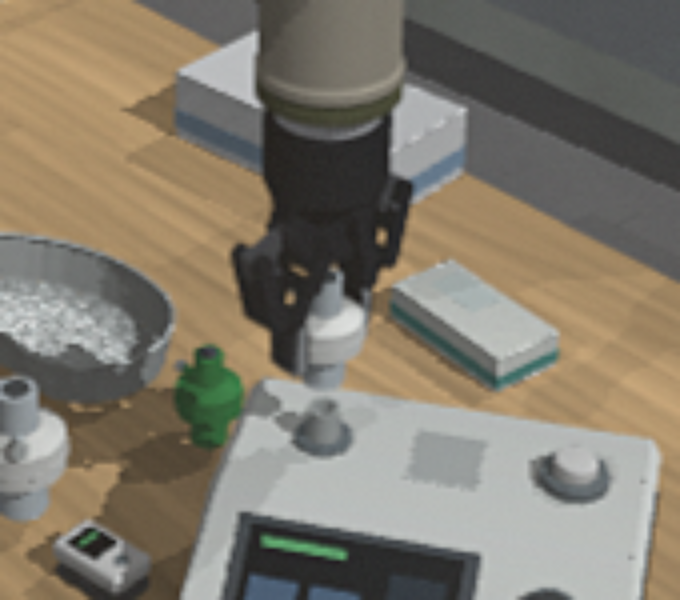

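The filter is off and the bare cone shows (side about (351,245)), and the machine hasn't moved. Next I'll rise, swing to the dish and tilt.

```bash
cat >> h.py <<'E'
def lay(t,h,fwd=.012,yaw=-64.5,din=(.517,.259)):
    a=np.radians(yaw+90); r=np.array([np.cos(a),np.sin(a),0])
    mid=np.array([*din,h])+fwd*r
    tcp=mid+.0222*(r*np.sin(np.radians(t))-np.array([0,0,np.cos(np.radians(t))]))
    go(tcp,yaw,t)
E
python3 -c "
from h import *
lay(0,.26)"
```

```text
t 9.15 now [ 0.4853 -0.1006  0.183 ] F [-0.5133 -0.4575  0.6138] M [-0.0076 -0.0629 -0.0594] open 0.04878852508542155 q [-0.308  -0.1358  1.8425  0.0002  1.4268 -0.3536]
shift [ 0.0595 -0.0553  0.3623] turn [-0.0021  1.1713  0.0084]
```

```bash
python3 -m crank '[0,-0.045,0.0,0,0,0,255, 0.008,-0.055,0.045,0,0.14,0,255, 0.017,-0.055,0.095,0,0.29,0,255, 0.025,-0.055,0.145,0,0.44,0,255, 0.033,-0.055,0.195,0,0.59,0,255]' 60
python3 -c "
from h import *
lay(0,.26)"
```

```text
time_s: 9.78
eef_pos: [0.5079, 0.0977, 0.2353]
ee_rot: [-0.68, 0.19, -0.194, 0.681]
wrist_force: [0.1, 0.2, 0.1]
opening: 0.0488
t 9.775 now [0.5079 0.0977 0.2353] F [0.0986 0.1864 0.0603] M [ 0.0088 -0.0335 -0.0042] open 0.04879286793088536 q [ 0.092  -0.101   1.7145 -0.0016  1.5235  0.6419]
shift [-0.07   -0.0025  0.1523] turn [-0.0028  0.5759  0.004 ]
```

```bash
python3 -m crank '[-0.018,0,0.04,0,0.15,0,255, -0.036,0,0.08,0,0.3,0,255, -0.054,0,0.12,0,0.45,0,255, -0.07,-0.0025,0.152,-0.003,0.576,0.004,255, -0.07,-0.0025,0.152,-0.003,0.576,0.004,255]' 60
python3 -c "
from h import *
lay(40,.15)"
```

```text
time_s: 10.4
eef_pos: [0.5264, 0.2647, 0.2373]
ee_rot: [0.599, -0.376, 0.375, -0.599]
wrist_force: [-0.3, -0.6, 0.1]
opening: 0.0485
t 10.4 now [0.5264 0.2647 0.2373] F [-0.2585 -0.6352  0.0596] M [-0.0166  0.0162  0.0124] open 0.04854131742202354 q [0.3786 0.0997 1.5103 0.0006 1.5325 1.4972]
shift [0.0013 0.1043 0.0154] turn [ 0.699   0.0066 -0.0031]
```

```bash
python3 -m crank '[0,0.02,0.003,0.15,0,0,255, 0,0.04,0.006,0.3,0,0,255, 0,0.06,0.009,0.45,0,0,255, 0.001,0.08,0.012,0.6,0,0,255, 0.001,0.104,0.0154,0.699,0.006,-0.003,255]' 60
python3 - <<'E'
from h import *
from cell import vision
import cv2
lay(40,.06)
a=vision.read_camera("side")["img"][:,:,::-1];b=vision.read_camera("top")["img"][:,:,::-1]
a=cv2.resize(a[130:280,200:350],None,fx=3,fy=3);b=cv2.resize(b[170:300,220:350],None,fx=450/130,fy=450/130)
cv2.imwrite("pics/d1.png",cv2.hconcat([a[:450,:400],b[:450,:400]]))
E
```

```text
time_s: 11.02
eef_pos: [0.5405, 0.2668, 0.1329]
ee_rot: [-0.356, 0.224, -0.485, 0.767]
wrist_force: [-0.5, 0.6, -0.3]
opening: 0.0485
t 11.025 now [0.5405 0.2668 0.1329] F [-0.5208  0.6258 -0.3453] M [-0.137   0.359   0.0146] open 0.04853040796586062 q [ 0.3304 -0.3703  2.2976  0.1432  0.5191  1.3581]
shift [-0.0033  0.0697 -0.0568] turn [-0.0045  0.0005  0.0032]
```

View pics/d1.png

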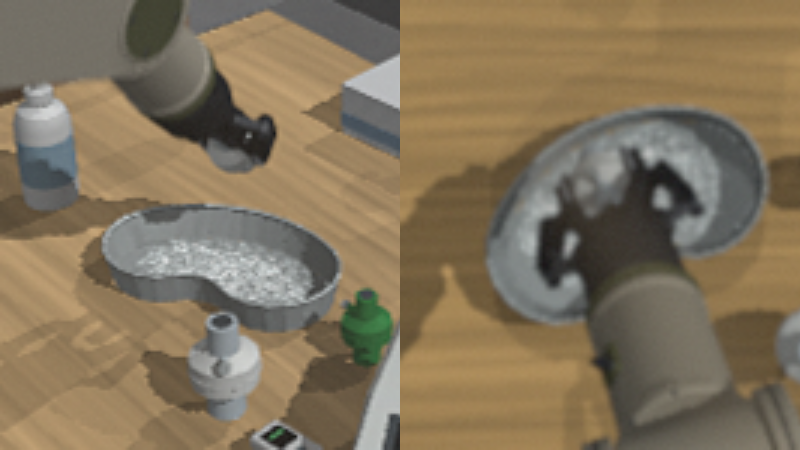

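```bash
python3 -m crank '[-0.001,0.02,-0.016,0,0,0,255, -0.002,0.04,-0.033,0,0,0,255, -0.003,0.06,-0.049,0,0,0,255, -0.003,0.07,-0.057,-0.0045,0,0.003,255, -0.003,0.07,-0.057,-0.0045,0,0.003,255]' 60
python3 - <<'E'
from h import *
from cell import vision
import cv2
lay(40,.043)
a=vision.read_camera("side")["img"][:,:,::-1];b=vision.read_camera("top")["img"][:,:,::-1]
a=cv2.resize(a[130:280,200:350],None,fx=3,fy=3);b=cv2.resize(b[170:300,220:350],None,fx=450/130,fy=450/130)
cv2.imwrite("pics/d2.png",cv2.hconcat([a[:450,:400],b[:450,:400]]))
E
```

```text
time_s: 11.75
eef_pos: [0.5414, 0.2714, 0.0433]
ee_rot: [-0.359, 0.227, -0.482, 0.766]
wrist_force: [-0.2, 0.6, -0.2]
opening: 0.0487
t 11.75 now [0.5414 0.2714 0.0433] F [-0.2355  0.6436 -0.2   ] M [-0.1791  0.3014  0.022 ] open 0.048719860972088115 q [ 0.3374 -0.154   2.3138  0.2403  0.3007  1.2583]
shift [ 0.0008  0.0126 -0.0119] turn [ 0.006  -0.0005 -0.0019]
```

View pics/d2.png

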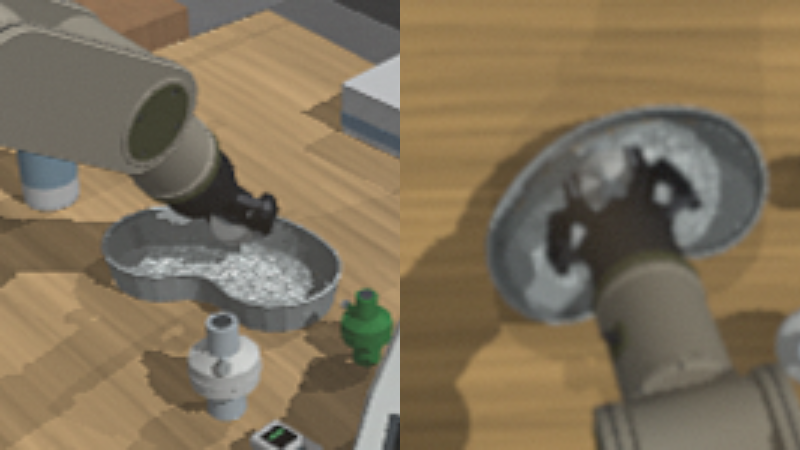

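```bash
python3 -m crank '[0,0.005,-0.005,0.006,0,0,255, 0.001,0.009,-0.0085,0.006,0,0,255, 0.001,0.0115,-0.0105,0.006,0,0,255, 0.001,0.0115,-0.0105,0.006,0,0,255]' 60
python3 - <<'E'
from h import *
lay(40,.041)
E
```

```text
time_s: 12.35
eef_pos: [0.5403, 0.2701, 0.027]
ee_rot: [-0.357, 0.226, -0.483, 0.767]
wrist_force: [0.1, -0.4, -0.5]
opening: 0.0484
t 12.35 now [0.5403 0.2701 0.027 ] F [ 0.0578 -0.3963 -0.477 ] M [-0.1994  0.3526 -0.0232] open 0.04835572679883661 q [ 0.3346 -0.1159  2.3229  0.2984  0.2495  1.1972]
shift [-0.      0.0026 -0.0016] turn [-0.0007 -0.0008 -0.0017]
```

Creeping down to contact.

```bash
python3 -m crank '[0,0.001,-0.001,0,0,0,255, 0,0.002,-0.0018,0,0,0,255, 0,0.003,-0.0027,0,0,0,255]' 60
python3 - <<'E'
from h import *
lay(40,.041)
E
```

```text
time_s: 12.72
eef_pos: [0.5406, 0.2702, 0.0237]
ee_rot: [-0.356, 0.226, -0.483, 0.767]
wrist_force: [-0.5, -1.4, 3.2]
opening: 0.0486
t 12.725 now [0.5406 0.2702 0.0237] F [-0.4983 -1.3567  3.1785] M [-0.0269  0.1509  0.0488] open 0.048637164697528414 q [ 0.3347 -0.1053  2.3225  0.3119  0.2387  1.1832]
shift [-0.     -0.0002  0.0003] turn [-0.0019 -0.0006 -0.0016]
```

Contact with the dish floor at 3 N. Opening just a little.

```bash
python3 -m crank '[0,0,0,0,0,0,90, 0,0,0,0,0,0,70, 0,0,0,0,0,0,50, 0,0,0,0,0,0,50]' 20
python3 - <<'E'
from h import *
from cell import vision
import cv2
lay(40,.1)
a=vision.read_camera("side")["img"][:,:,::-1];b=vision.read_camera("top")["img"][:,:,::-1]
a=cv2.resize(a[170:250,220:320],None,fx=4,fy=4);b=cv2.resize(b[190:280,235:335],None,fx=4,fy=4)
cv2.imwrite("pics/d3.png",cv2.hconcat([a[:320],b[:320]]))
E
```

```text
time_s: 13.22
eef_pos: [0.5405, 0.2702, 0.0236]
ee_rot: [-0.356, 0.226, -0.483, 0.767]
wrist_force: [-0.1, -0.5, -0.6]
opening: 0.0689
t 13.225 now [0.5405 0.2702 0.0236] F [-0.123  -0.5092 -0.5572] M [-0.0874  0.2461 -0.0317] open 0.06888783077083184 q [ 0.3346 -0.1055  2.3226  0.3116  0.239   1.1835]
shift [-0.0001 -0.0453  0.0384] turn [-0.0016 -0.0007 -0.0016]
```

View pics/d3.png

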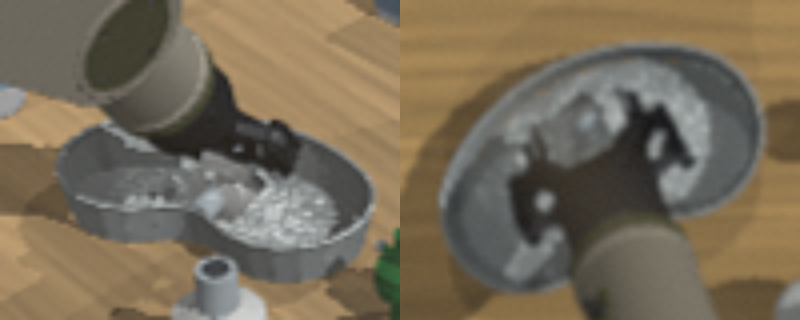

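The filter has toppled onto its side between the open fingers (top about (276,223)). I'll back straight up.

```bash
python3 -m crank '[0,-0.006,0.005,0,0,0,50, 0,-0.018,0.015,0,0,0,50, 0,-0.04,0.034,0,0,0,50, 0,-0.075,0.063,0,0,0,50, 0,-0.11,0.092,0,0,0,50]' 20
python3 -m crank '[0,-0.04,0.03,0,0,0,50, 0,-0.06,0.0,-0.15,0,0,50, 0,-0.08,-0.05,-0.3,0,0,50, 0,-0.08,-0.10,-0.3,0,0,50, 0,-0.08,-0.15,-0.3,0,0,50]'
python3 - <<'E'
from h import *
from cell import vision
import cv2
go([0,0,0],0)
for n in ("side","top"): cv2.imwrite(f"pics/e_{n}.png",vision.read_camera(n)["img"][:,:,::-1])
E
```

```text
time_s: 13.95
eef_pos: [0.5399, 0.2693, 0.1686]
ee_rot: [-0.357, 0.226, -0.484, 0.767]
wrist_force: [1.5, 0.1, 0.3]
opening: 0.0685
time_s: 14.58
eef_pos: [0.3897, 0.1976, 0.1316]
ee_rot: [-0.467, 0.295, -0.445, 0.705]
wrist_force: [-0.7, -0.1, 1.2]
opening: 0.0686
t 14.575 now [0.3897 0.1976 0.1316] F [-0.6888 -0.0543  1.2102] M [-0.0482  0.1626  0.006 ] open 0.06857392021877454 q [ 0.3055 -0.7579  2.4325  0.0627  1.071   1.4124]
shift [ 0.0107 -0.0491 -0.4536] turn [-0.3575 -1.1102  0.2245]
```

View pics/e_side.png

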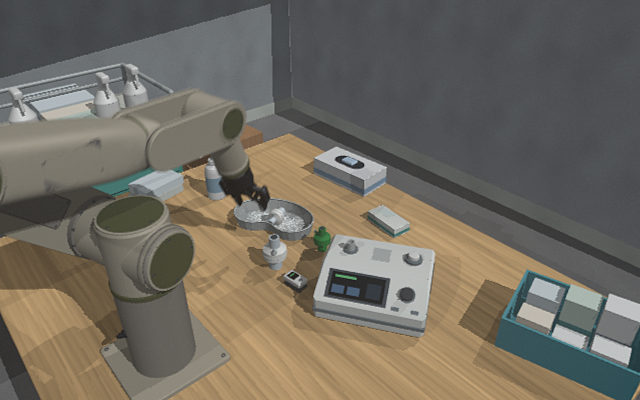

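View pics/e_top.png

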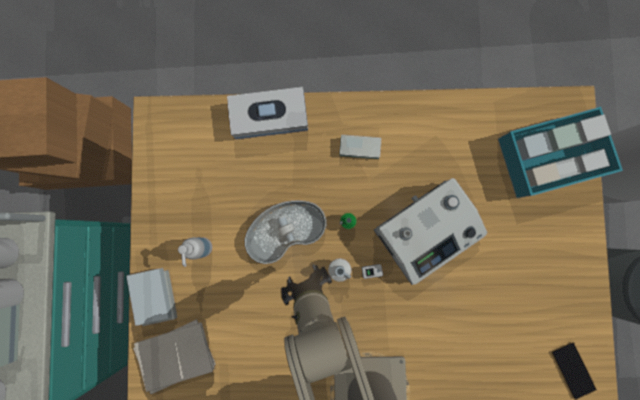

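```bash
python3 -m crank '[0,-0.05,0.02,0,0,0,50, 0,-0.1,0.04,0,0,0,50, 0,-0.1,0.04,0,0,0,50, 0,-0.1,0.04,0,0,0,50]'
python3 - <<'E'
from h import *
from cell import vision
import cv2
a=vision.read_camera("side")["img"][:,:,::-1];b=vision.read_camera("top")["img"][:,:,::-1]
a=cv2.resize(a[170:250,225:325],None,fx=4,fy=4,interpolation=cv2.INTER_CUBIC);b2=cv2.resize(b[190:270,235:335],None,fx=4,fy=4,interpolation=cv2.INTER_CUBIC)
cv2.imwrite("pics/d4.png",cv2.hconcat([a,b2]))
i=cv2.imread("pics/top0.png"); d=cv2.absdiff(i,b).max(2)
for n,(x,y,w,h) in dict(gel=(175,235,40,30),tab=(335,130,50,35),oxi=(360,262,26,20)).items(): print(n,d[y:y+h,x:x+w].max(), (d[y:y+h,x:x+w]>40).sum())
for n,p in dict(mid=(286,229)).items(): print(onz("top",p,.03))
E
```

```text
time_s: 15.18
eef_pos: [0.3887, 0.197, 0.2399]
ee_rot: [-0.467, 0.295, -0.445, 0.705]
wrist_force: [-0.9, 0.3, -0.2]
opening: 0.0687
gel 16 0
tab 11 0
oxi 21 0
[0.50463861 0.24643351 0.03      ]
```

View pics/d4.png

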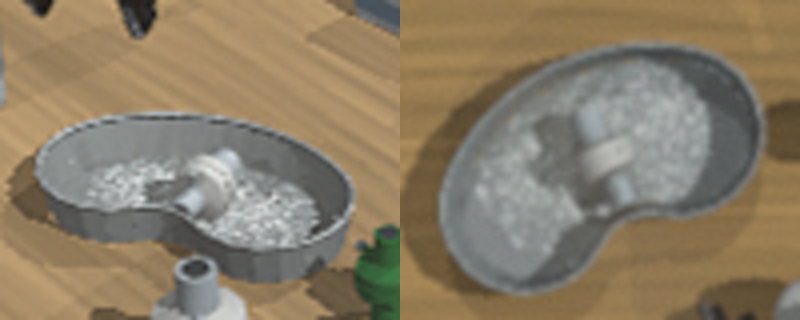

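The filter lies on its side in mid-dish (top about (287,229)). It is clear of the gripper, and the bystanders haven't moved.

```bash
python3 - <<'E'
import cv2
a=cv2.imread("pics/top0.png");b=cv2.imread("pics/e_top.png")
d=cv2.absdiff(a,b).max(2); print("vent key/dial/right edge diff",(d[180:240,430:490]>40).sum())
from cell import arm,ticket
print(arm.observe()["qd"].round(3)); print(ticket.hand_in())
E
```

```text
vent key/dial/right edge diff 0
[ 0.001  0.006  0.009  0.     0.001 -0.003]
the job is handed in; nothing more can be done
None
```

I pressed the standby key, took the filter off the outlet, laid it on its side in the kidney dish, and handed the job in at about 15 s of the 62 s allowed.

- **Standby key:** I pressed until it looked flush with its bezel, at about 13 N, then lifted off. The tool read 0.127 m high at that point, 4 mm above where a fully pressed key should be. I judged it down from the force and the picture, because I could not read the key's travel.
- **Filter off:** I gripped the drum at 60 N and twisted it about 60 degrees. That built up about 5 N of side load, which I eased before lifting. The filter then came off with about 2 N of pull.
- **Filter in the dish:** I set it down tilted 40 degrees, touching the floor at about 3 N, and opened the fingers so it tipped onto its side.

**Last checks:**
- **Filter:** the final pictures show it lying level near the middle of the dish, at about (0.505, 0.246).
- **Bystanders and ventilator:** there was no visible change around the gel, tablets, oximeter or the ventilator's key side.
- **Arm:** it was clear of everything and nearly at rest.

No check failed; the key height was the only reading that disagreed.

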